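# Lengthen the bench magnifier's telescoping arm by one hole

### The arm

A 7-joint arm with a two-finger parallel gripper is mounted at the origin on the work surface. World frame = base frame: x ahead of the robot, y to its left, z up, the work surface at z = 0. Lengths are in mm, angles in rad, forces in N, time in s.
With the tool pointing down it reaches from about 425 to 975 mm from the base axis. Payload 16.7 kg.
Tool frame: the origin (TCP) lies at the very end of the fingers, on their centre line; the grasp point (between the pads) lies 19 mm behind it; z points along the fingers, y is the line along which they close (so a half turn about z gives the same grasp; the last joint's range is limited). The gripper opens to 85 mm and grips with 20 to 120 N. Pads are 22 mm wide; open, the fingers measure 114 mm over their backs; the gripper's body (76 mm by 85 mm) begins 54 mm behind the grasp point. The pads swing forward as they close: fully open they stand 13 mm farther back than shut.
Start: joints at [-1.44, 0.426, 0.074, 1.606, -0.034, 1.111, -0.067], TCP at [187.065, 648.524, 231.302] pointing down, gripper open.
Joint ranges: [-2.85, 2.85], [-0.5, 2.14], [-1.23, 1.37], [0.21, 2.46], [-1.02, 4.16], [0.16, 2.05], [-2.73, 2.73]. Speed limits (rad/s): [1.89, 1.89, 2.39, 2.39, 3.01, 3.01, 3.01].

### API

Orientations are given as a unit quaternion [x, y, z, w].
In Python, from cell import arm, snapshot, camera_model, job gives the robot as it stands. The module is installed in compiled form; this text tells all that it offers.
- The arm moves only by the tool step_arm, never from a script. Its argument "commands" is a list of rows, each a list of 6 numbers: the shift along the tool's x, y, z in mm, then the turn, a rotation vector about the tool's x, y, z in degrees. In form: [[tx, ty, tz, wx, wy, wz], ...]. A call has exactly 10 rows; each row shifts and turns the commanded pose from where the row before left it, along the tool's axes as they then stand; what a row does not reach is not made up. A row lasts 1/12 s, in which the tool goes at most 41.7 mm and 7.16 degrees, less where a joint would pass 70% of its speed; a pose out of reach is approached as far as the arm can. A call is refused whole if a number of a shift passes 41.7 or a number of a turn 7.16, either way. A call with a gripper value outside its range is refused whole. "hand" is the closure in counts, from 0 (fully open) to 255 (shut), set as the call begins (left out, the last holds). The fingers move at their own pace and stop on an object; "force" is the grip in N (left out, the last holds). Time passes only in rows, so rows that do not move let the fingers close, or fill a call up. It gives the time, the measured TCP pose, the force, the opening and the grip force at its end, in the units of the state.
- arm.read_state(): the state, without advancing time (a new reading comes with each control period).
- snapshot(name): name is "side" or "top"; returns the picture (480x640x3 uint8, red, green, blue); there is no depth.
- camera_model(name): a dict with "fx", "fy", "cx", "cy" (pixels), "extrinsics" (4x4, takes a point from world to camera coordinates). Camera axes: x right, y down, z forward; pixel columns grow to the right and rows downward; lengths in mm; the calibration is good to about 2 mm. A picture is of the moment at which its call begins. camera_model takes no time and is no camera call.
- job.finish_job(): hands the job in; it is judged then, once.
The state is a dict: "t": time; "qpos": joint angles; "qvel": joint speeds; "tau": joint torques, N m; "tool_pos": TCP position; "eef_rot": TCP orientation; "force": force on the tool from outside, world axes, zero at the start; "ft_torque": the same for the moment, N m; "finger_gap": finger opening in mm; "gripper_force": force on a finger pad.
Only numpy, scipy, OpenCV 4.12 (cv2) and the standard library are available. Lean on these libraries where they do the work, as an engineer would, in place of code of your own. Each camera call takes 0.05 s, during which the arm holds its last target. There are 200 camera calls.

### The job

Lengthen the magnifier's telescoping arm by exactly one hole: pinch its two snap buttons flush, slide the outer tube out, away from the post, until both buttons snap fully out through the next pair of holes. The arm swivels on its post: keep it aimed as it is. Work gently, without ramming the tube on once it has clicked and without disturbing the other things on the bench, then let go.

Things in the scene. Friction and masses are not known exactly. Their poses are not given: they have to be found in the camera images.
- base: Square dark steel foot of the magnifier stand, 120 x 120 x 16 mm, fixed; origin at its underside's centre, on the bench; z up. A 24 mm post rises from it and carries, 120 mm up, a level square telescoping arm along the base's +y. Play, not measured: the post sits up to 8 mm off in the base's x, 4 mm in its y, and the arm is turned up to 0.07 rad about z from base y. Find the arm by feel or sight.
- head (a point): Nominal centre (without the play) of the arm's head, 120 mm above the base's origin: a grey block 36 mm wide, 40 long, 40 high on the post; from it a steel bar 21 mm square runs along the arm to 210 mm from the post's axis. The bar holds the two snap buttons, one on each upright side (base -x and +x), 165 mm from the post's axis.
- boom (a joint): Swivel of the whole arm on the post, rad about z up, 0 as it is aimed at the start. It is held only by friction, 0.9 N m (about 5 N sideways at the buttons): a pinch off-centre or a sideways push swings it. Its aim must be kept.
- pinch (a point): Nominal point (without the play: true error up to about 20 mm across the arm, 5 mm along it) midway between the two snap buttons, on the arm's axis, 165 mm from the post and 120 mm up. z up, y along the arm away from the post. Beneath it is free space, then low clutter on the bench (under 40 mm).
- tube (a point): Nominal start centre (without the play) of the outer aluminium tube that slides on the bar: 28 mm square, 2.5 mm wall, 150 mm long. Each upright side has four 12.5 mm holes at mid-height. The buttons start in the third pair from the post. The next pair, the one wanted, lies 30 to 45 mm nearer the post (unevenly drilled); the pair beyond it and the pair on the lens side are wrong.
- lens (a point): Nominal start centre (without the play) of the round magnifier lens, 110 mm across, 10 mm thick, level, 120 mm above the bench, fixed by a neck to the outer tube's far end (313 mm from the post) and moving with it.
- sleeve (a joint): How far the outer tube has slid out along base +y, away from the post, in m; 0 at the start hole (about 1 mm slack either way). It drags with 2 N. With both buttons flush, their tapered tips must first be wedged under the wall: roughly 5 to 15 N more along the arm in the first 10 mm. Then it runs lightly until the next holes let the buttons out and lock it; pushing on with over 20 N is ramming.
- snap_near (a joint): Snap button on the base's -x side, 10 mm across, tapered tip. Travel pushed in, m: 0 = fully out, 6 mm proud (40 mm over both tips); 0.006 = flush with the tube (28 mm over both); 0.0085 = under the wall. Spring 1.5 N at 0, 2.8 N flush. It frees the tube only when flush within about 1 mm, both buttons at once.
- snap_far (a joint): The other snap button, on the base's +x side; the same size, values and spring.
- spool: Wooden thread spool, 28 mm across, 35 mm high, upright; bystander. Origin at the centre of its underside.
- scissors: Small scissors with two blue finger rings, 140 mm long, 8 mm thick, lying flat; bystander. Origin on the bench under the pivot, blades to +x.
- bead_tray: Low white tray, 75 x 55 x 18 mm, with copper beads; bystander. Origin at the centre of its underside.
- varnish: Small jar with a black cap, 40 mm across, 60 mm high; bystander. Origin at the centre of its underside.
- hook_jar: Small glass jar with a steel cap, 50 mm across, 55 mm high; bystander. Origin at the centre of its underside.
- vise: Fly-tying vise on a 100 x 80 mm foot, about 130 mm high; bystander. Origin at the centre of its underside.

How it is judged (in metres and radians):
On the way, in this order (a step that is already met when the one before it is completed fails the run):
1. both snap buttons are pressed flush at the same time (value of joint each of snap_near, snap_far above 0.0048 m and value of joint sleeve below 0.006 m), for 0.05 s.
2. the tube is slid out with both buttons trapped under its wall (value of joint sleeve between 0.012 and 0.03 m and value of joint each of snap_near, snap_far above 0.0075 m), for 0.05 s.
At the end, for the whole second after the job is handed in: The outer tube rests one hole farther out (36 to 38 mm of slide, 33.5 to 40.5 mm accepted), both snap buttons are fully out in the new holes (pushed in by less than 1 mm), the arm is aimed as before (swivel within 0.012 rad), and the robot has let go (value of joint sleeve between 0.0335 and 0.0405 m and value of joint each of snap_near, snap_far below 0.001 m and velocity of joint sleeve below 0.005 m/s and value of joint boom between -0.012 and 0.012 rad); the robot touches nothing.
It fails at once if the arm was swung aside on its post (over 0.012 rad, 2 mm at the buttons) (value of joint boom above 0.012 rad or value of joint boom below -0.012 rad).
It fails at once if the tube was slid in, towards the post, out of its hole (value of joint sleeve below -0.006 m).
It fails at once if the tube was slid past the next holes (value of joint sleeve above 0.046 m).
It fails at once if something else on the bench was shoved (over 20 mm) or knocked over (distance of any of spool, scissors, bead_tray, varnish, hook_jar, vise from where it was at the start of the episode above 0.02 m or angle between any of spool, varnish, hook_jar, vise's own z axis and vertical above 0.6 rad).
It fails at once if a snap button was rammed hard against the edge of its hole (over 12 N) (contact force between any of snap_near_c0, snap_far_c0 and sleeve above 12 N).
It also fails if it takes over 50 s, if anything falls off the work surface, if the arm or the gripper's body presses on something with over 40 N, if the wrist force passes 120 N, or if a joint passes its speed limit or range.

## Working session

There is one attempt and no reset: what is moved stays moved. The work goes in short steps, Python scripts to look and compute and a tool call to move; the robot and the scene stay as the last step left them, time stands still between calls to the robot, and variables do not carry over. Pictures are saved under pics/ and viewed, at most 10 in all, crops included, and the job is handed in when it is done.

Besides the shell and the picture viewer there is one more tool, called after "Call:" in YAML: its name, and indented under it one key for each argument. step_arm: Moves the arm, as the interface text tells. Its arguments: {"type":"object","properties":{"commands":{"type":"array"},"hand":{"type":"number"},"force":{"type":"number"}},"required":["commands"]}

```bash
mkdir -p pics; python3 - <<'E'
from cell import arm,snapshot,camera_model
import cv2,json
for n in("side","top"):
    im=snapshot(n); cv2.imwrite(f"pics/{n}0.png",im[...,::-1]); m=camera_model(n); print(n,m)
s=arm.read_state(); print(s)
E
```

```text
side {'fx': 531.8079249951397, 'fy': 531.8079249951397, 'cx': 321.8061467255922, 'cy': 236.948829444342, 'extrinsics': array([[ 9.78865906e-01, -2.03616313e-01,  1.90245854e-02,
        -5.23124701e+02],
       [-1.03323102e-01, -5.72698690e-01, -8.13228472e-01,
         1.47682793e+02],
       [ 1.76481938e-01,  7.94075946e-01, -5.81633491e-01,
         1.03846202e+03],
       [ 0.00000000e+00,  0.00000000e+00,  0.00000000e+00,
         1.00000000e+00]])}
top {'fx': 502.5019509396768, 'fy': 502.5019509396768, 'cx': 320.75549807875177, 'cy': 233.7654722543992, 'extrinsics': array([[ 2.46969230e-02, -9.99627207e-01,  1.16408481e-02,
        -1.30370065e+01],
       [-9.90656174e-01, -2.60342852e-02, -1.33875169e-01,
         5.27494011e+02],
       [ 1.34128323e-01, -8.22577330e-03, -9.90929831e-01,
         1.04954420e+03],
       [ 0.00000000e+00,  0.00000000e+00,  0.00000000e+00,
         1.00000000e+00]])}
{'t': 0.1, 'qpos': array([-1.43949359,  0.42665863,  0.07385679,  1.6065514 , -0.0341351 ,
        1.11077448, -0.06706237]), 'qvel': array([-0.0005031 , -0.00202397,  0.00238049, -0.00030334,  0.00075614,
        0.00015219, -0.00056717]), 'tau': array([ 6.94248112e-03, -9.51530886e+01,  3.77075896e+00, -4.64411724e+01,
        1.96345837e-02,  6.41357561e-03,  2.94705512e-05]), 'tool_pos': array([186.97658957, 648.20681817, 230.68423433]), 'eef_rot': array([ 1.39947106e-01,  9.90158819e-01, -5.63738832e-04, -5.49281774e-05]), 'force': array([ 0.49245379,  0.26643429, -0.35767617]), 'ft_torque': array([-0.02486025,  0.01378315,  0.00967714]), 'gripper_force': 0.0, 'finger_gap': 85.58266781445913}
```

View pics/side0.png

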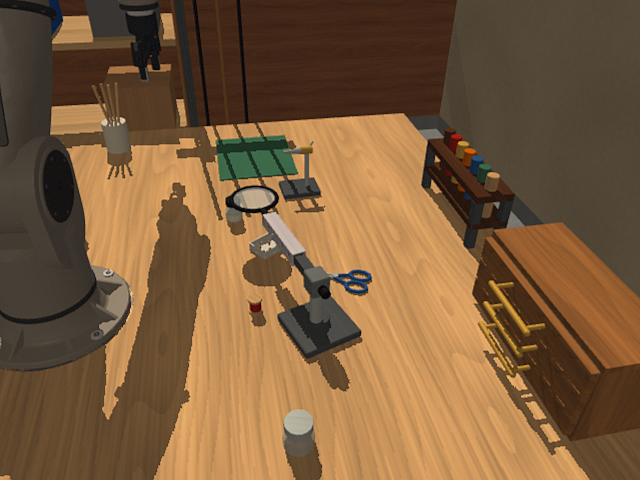

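View pics/top0.png

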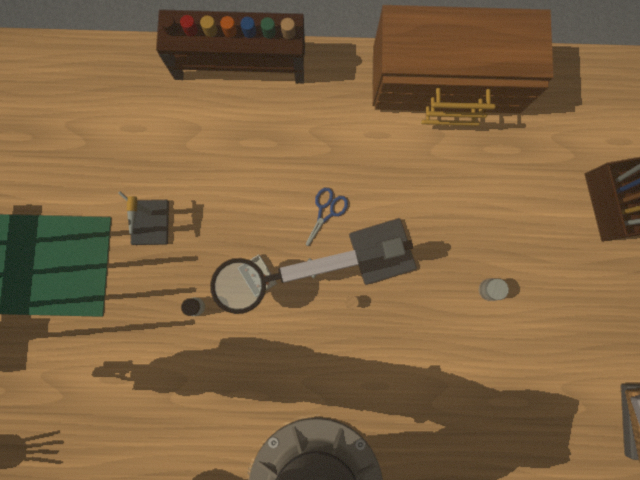

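Side: the head is at (318,280), the tube runs (268,218)-(300,255), and the lens is at (252,199). Top: the tube runs (283,273)-(357,258), and the base is at (383,251). I'll enlarge both around the tube.

```bash
python3 - <<'E'
import cv2,numpy as np
a=cv2.imread("pics/top0.png")[225:305,265:425]; b=cv2.imread("pics/side0.png")[195:315,220:380]
a=cv2.resize(a,None,fx=5,fy=5,interpolation=cv2.INTER_CUBIC)[:, :800]
b=cv2.resize(b,None,fx=5,fy=5,interpolation=cv2.INTER_CUBIC)
cv2.imwrite("pics/topc.png",a);cv2.imwrite("pics/sidec.png",b)
E
```

```text
(no output)
```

View pics/topc.png

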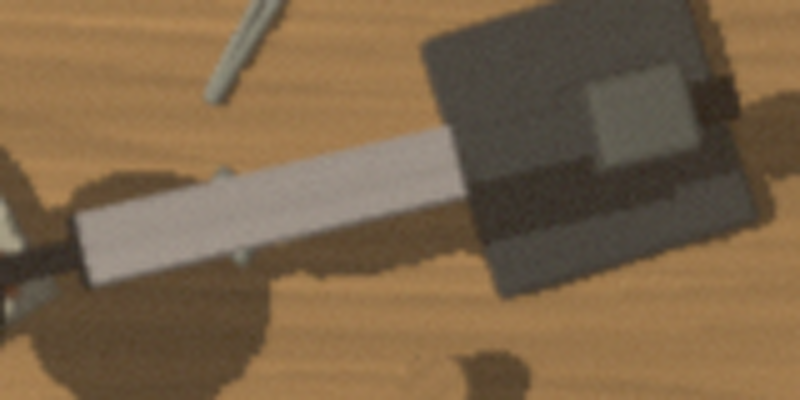

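View pics/sidec.png

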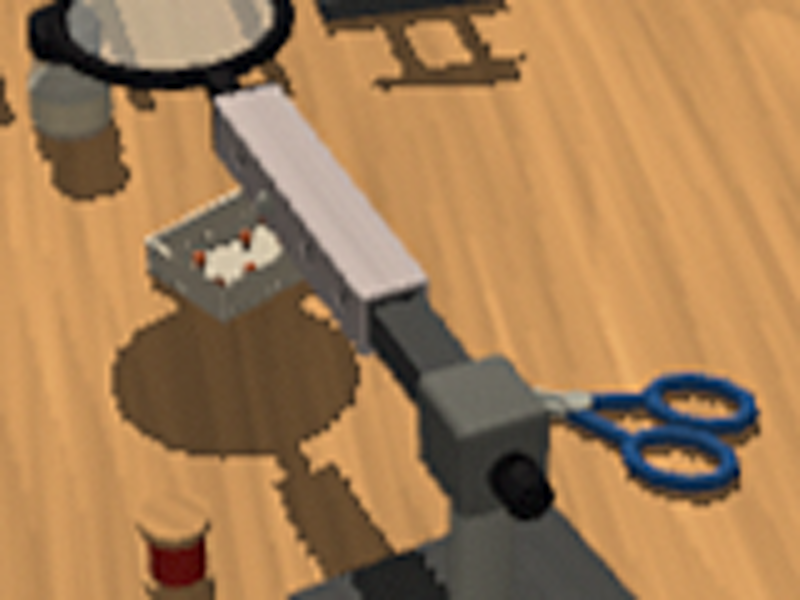

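Top crop: the far button is at about (224,174), the near one at about (240,256), and the tube's top corners are (78,213), (450,127), (466,192), (90,287). Side crop: the top-face corners are (214,97), (281,87), (425,287), (367,302), with holes visible on the near side.

```bash
cat >h.py <<'E'
import numpy as np,cv2
from cell import camera_model
def ray(n,p):
    m=camera_model(n);E=m["extrinsics"];R,t=E[:3,:3],E[:3,3]
    return -R.T@t, R.T@np.array([(p[0]-m["cx"])/m["fx"],(p[1]-m["cy"])/m["fy"],1])
def onz(n,p,z):
    o,d=ray(n,p);return o+d*(z-o[2])/d[2]
def tri(pt,ps):
    a,u=ray("top",pt);b,v=ray("side",ps)
    s=np.linalg.lstsq(np.c_[u,-v],b-a,rcond=None)[0]
    p,q=a+u*s[0],b+v*s[1];return (p+q)/2,np.linalg.norm(p-q)
E
python3 - <<'E'
from h import *
np.set_printoptions(precision=1,suppress=True)
T=lambda p:np.array(p)/5+[265,225]-.4
S=lambda p:np.array(p)/5+[220,195]-.4
for t,s in zip([(78,213),(450,127),(466,192),(90,287)],[(281,87),(425,287),(367,302),(214,97)]):
    print(tri(T(t),S(s)), onz("top",T(t),134))
print("btn", onz("top",T((224,174)),120),onz("top",T((240,256)),120))
im=cv2.imread("pics/top0.png")[225:305,265:425].astype(int)
m=((im.min(2)>115)&(np.ptp(im,axis=2)<45)).astype(np.uint8)
c=max(cv2.findContours(m,0,2)[0],key=cv2.contourArea)
b=cv2.boxPoints(cv2.minAreaRect(c))+[265,225]
P=np.array([onz("top",p,134) for p in b]);print(b,P)
print([np.linalg.norm(P[i]-P[i-1]) for i in range(4)],P.mean(0))
m=(im.min(2)>115)
for y in(38,39,40,41): pass
# axis from row midpoints
mm=((im.min(2)>115)&(np.ptp(im,axis=2)<45))
A=[]
for x in range(22,86):
    y=np.where(mm[:,x])[0]
    if len(y): A.append(onz("top",(x+265,y.mean()+225),134))
A=np.array(A);k=np.polyfit(A[:,1],A[:,0],1);r=A[:,0]-np.polyval(k,A[:,1]);print(k,np.arctan(k[0]),r.std(),np.polyval(k,[500,550,600]))
E
```

```text
(array([448.7,  78.3, 132.8]), np.float64(3.820864303633517)) [446.7  78.4 134. ]
(array([484.8, -65.9, 131.7]), np.float64(0.9578009991906912)) [484.1 -65.7 134. ]
(array([460.5, -72.6, 132.8]), np.float64(3.351005052130986)) [458.8 -72.3 134. ]
(array([420.2,  72.5, 134.8]), np.float64(4.0354836198304715)) [418.2  72.7 134. ]
btn [464.5  22.3 120. ] [432.4  15.1 120. ]
[[279.6 267.1]
 [353.7 249.3]
 [357.1 263.3]
 [283.  281. ]] [[447.   79.5 134. ]
 [485.4 -63.9 134. ]
 [458.2 -70.9 134. ]
 [420.1  72.1 134. ]]
[np.float64(27.919790981535105), np.float64(148.49770485853006), np.float64(28.100950694060867), np.float64(147.95617064938182)] [452.7   4.2 134. ]
[ -0.3 454.3] -0.24984783416924766 3.173206778654942 [326.7 313.9 301.2]
```

```bash
cat >fit.py <<'E'
from h import *
def edges(img,cols=range(286,350),z=134):
    """sub-pixel long edges of tube top in the top image -> lines (angle, x offset at y=15)"""
    b=cv2.GaussianBlur(img[...,2].astype(float),(3,3),0) # blue of an RGB picture
    up,lo=[],[]
    for x in cols:
        yc=270.5-(x-283)*.2; g=np.diff(b[int(yc)-14:int(yc)+15,x])
        for sgn,L,sl in((1,up,slice(0,14)),(-1,lo,slice(14,28))):
            w=np.clip(sgn*g,0,None)*0; i=sl.start+np.argmax(sgn*g[sl]); j=np.arange(max(i-2,0),min(i+3,len(g)))
            v=np.clip(sgn*g[j],0,None); L.append((x,int(yc)-14+.5+(v*j).sum()/v.sum()))
    out=[]
    for L in(up,lo):
        P=np.array([onz("top",p,z) for p in L]); k=np.polyfit(P[:,1],P[:,0],1)
        for _ in range(4):
            r=P[:,0]-np.polyval(k,P[:,1]); ok=abs(r)<max(1.0,1.5*np.median(abs(r))); k=np.polyfit(P[ok,1],P[ok,0],1)
        out.append((np.arctan(-k[0]),np.polyval(k,15),ok.mean(),r[ok].std()))
    return out
E
python3 - <<'E'
from fit import *
im=cv2.imread("pics/top0.png")[...,::-1]
print(edges(im)); print(im[262,300:306],[tuple(im[y,310]) for y in range(252,284,2)])
E
```

```text
[(np.float64(0.2601103351913969), np.float64(463.59100746514497), np.float64(0.953125), np.float64(0.2294120486844026)), (np.float64(0.2608203169170003), np.float64(434.0387513557565), np.float64(0.953125), np.float64(0.12383177474840645))]
[[108  90  72]
 [117 100  84]
 [123 111  95]
 [136 123 111]
 [139 125 113]
 [147 133 121]] [(np.uint8(162), np.uint8(124), np.uint8(79)), (np.uint8(159), np.uint8(122), np.uint8(80)), (np.uint8(161), np.uint8(124), np.uint8(81)), (np.uint8(136), np.uint8(111), np.uint8(83)), (np.uint8(136), np.uint8(128), np.uint8(116)), (np.uint8(156), np.uint8(145), np.uint8(133)), (np.uint8(156), np.uint8(144), np.uint8(134)), (np.uint8(153), np.uint8(141), np.uint8(132)), (np.uint8(150), np.uint8(138), np.uint8(129)), (np.uint8(154), np.uint8(142), np.uint8(134)), (np.uint8(159), np.uint8(148), np.uint8(137)), (np.uint8(154), np.uint8(143), np.uint8(133)), (np.uint8(99), np.uint8(84), np.uint8(68)), (np.uint8(91), np.uint8(69), np.uint8(50)), (np.uint8(93), np.uint8(72), np.uint8(49)), (np.uint8(98), np.uint8(78), np.uint8(55))]
```

Both long edges agree: yaw 0.2605 rad and width 28.6 mm, and the triangulated top at z≈133 matches 134. The pinch point is about (448, 19, 120). I'll swing over high up.

Call:
step_arm:
  commands:
    - [-36, -10, 0, 0, 0, 3]
    - [-36, -10, 0, 0, 0, 3]
    - [-36, -10, 0, 0, 0, 3]
    - [-36, -10, 0, 0, 0, 3]
    - [-36, -10, 0, 0, 0, 3]
    - [-36, -10, 0, 0, 0, 3]
    - [-36, -10, 0, 0, 0, 3]
    - [-36, -10, 0, 0, 0, 3]
    - [-36, -10, 0, 0, 0, 3]
    - [-36, -10, 0, 0, 0, 3]
  hand: 0
  force: 25

```text
t: 0.93
tool_pos: [448.7, 385.1, 231.1]
eef_rot: [0.393, 0.92, -0.0, -0.0]
force: [1.0, 1.0, -0.2]
finger_gap: 85.2
gripper_force: 0.0
```

Call:
step_arm:
  commands:
    - [-29.5, -17.5, 0, 0, 0, 2.88]
    - [-29.5, -17.5, 0, 0, 0, 2.88]
    - [-29.5, -17.5, 0, 0, 0, 2.88]
    - [-29.5, -17.5, 0, 0, 0, 2.88]
    - [-29.5, -17.5, 0, 0, 0, 2.88]
    - [-29.5, -17.5, 0, 0, 0, 2.88]
    - [-29.5, -17.5, 0, 0, 0, 2.88]
    - [-29.5, -17.5, 0, 0, 0, 2.88]
    - [-29.5, -17.5, 0, 0, 0, 2.88]
    - [-29.5, -17.5, 0, 0, 0, 2.88]

```text
t: 1.77
tool_pos: [448.8, 45.7, 231.1]
eef_rot: [0.609, 0.793, -0.0, -0.0]
force: [0.6, -0.1, 0.6]
finger_gap: 85.2
gripper_force: 0.0
```

```bash
cat >>h.py <<'E'
from scipy.spatial.transform import Rotation as Rn
def todo(target=(447.8,18.7),yaw=.2605):
    from cell import arm
    s=arm.read_state();R=Rn.from_quat(s["eef_rot"]).as_matrix();p=s["tool_pos"]
    print("t",round(s["t"],2),"pos",p.round(2),"yaw",round(np.arctan2(R[1,1],R[0,1]),4),"tilt x,y",R[:,2].round(4))
    d=np.r_[target,p[2]]-p
    print("tool shift",(R.T@d).round(2),"turn wz deg",round(np.degrees(np.arctan2(R[1,1],R[0,1])-yaw),3))
    print("F",(s["force"]).round(2),"F tool",(R.T@s["force"]).round(2),"M",s["ft_torque"].round(3),"gap",round(s["finger_gap"],2),"grip",s["gripper_force"])
E
python3 -c "
from h import *;todo()"
```

```text
t 1.77 pos [448.84  45.67 231.15] yaw 0.261 tilt x,y [-2.e-04 -1.e-04 -1.e+00]
tool shift [-25.79  -7.96   0.  ] turn wz deg 0.03
F [ 0.62 -0.06  0.56] F tool [-0.22  0.59 -0.56] M [-0.031 -0.054  0.008] gap 85.19 grip 0.0
```

Call:
step_arm:
  commands:
    - [-14, -4, 0, 0, 0, 0]
    - [-13.5, -4, 0, 0, 0, 0]
    - [0, 0, 20, 0, 0, 0]
    - [0, 0, 20, 0, 0, 0]
    - [0, 0, 20, 0, 0, 0]
    - [0, 0, 20, 0, 0, 0]
    - [0, 0, 20, 0, 0, 0]
    - [0, 0, 20, 0, 0, 0]
    - [0, 0, 10, 0, 0, 0]
    - [0, 0, 0, 0, 0, 0]

```text
t: 2.6
tool_pos: [447.6, 18.4, 99.7]
eef_rot: [0.608, 0.794, -0.002, -0.001]
force: [-0.3, -0.0, -0.3]
finger_gap: 85.3
gripper_force: 0.0
```

```bash
python3 -c "
from h import *;todo()
from cell import snapshot
a=snapshot('top');b=snapshot('side')
a=cv2.resize(a[215:305,250:410],(800,450),interpolation=2);b=cv2.resize(b[170:330,190:350],(560,560),interpolation=2)
cv2.imwrite('pics/t1.png',a[...,::-1]);cv2.imwrite('pics/s1.png',b[...,::-1])"
```

```text
t 2.6 pos [447.56  18.37  99.66] yaw 0.2636 tilt x,y [-0.0033 -0.0015 -1.    ]
tool shift [ 0.26  0.32 -0.  ] turn wz deg 0.177
F [-0.27 -0.   -0.27] F tool [ 0.07 -0.26  0.27] M [-0.014  0.037  0.031] gap 85.33 grip 0.0
```

View pics/s1.png

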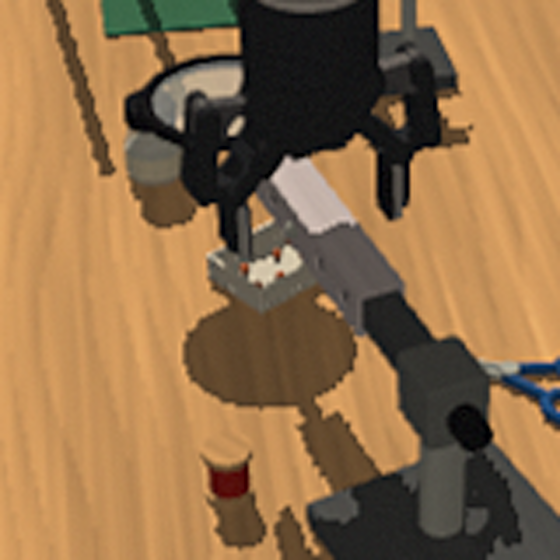

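The gripper straddles the tube: finger tips at crop (238,240) and (395,205), tube between them. I'll trim, then close to just wider than the buttons.

Call:
step_arm:
  commands:
    - [-1.5, 0.3, 0, 0, 0, 0.18]
    - [0, 0, 0, 0, 0, 0]
    - [0, 0, 0, 0, 0, 0]
    - [0, 0, 0, 0, 0, 0]
    - [0, 0, 0, 0, 0, 0]
    - [0, 0, 0, 0, 0, 0]
    - [0, 0, 0, 0, 0, 0]
    - [0, 0, 0, 0, 0, 0]
    - [0, 0, 0, 0, 0, 0]
    - [0, 0, 0, 0, 0, 0]
  hand: 110
  force: 25

```text
t: 3.53
tool_pos: [449.5, 17.3, 101.3]
eef_rot: [0.609, 0.793, -0.0, -0.0]
force: [-0.1, 0.1, 0.1]
finger_gap: 48.6
gripper_force: 0.0
```

```bash
python3 -c "
from h import *;todo()
from cell import snapshot
b=snapshot('side')
b=cv2.resize(b[200:300,220:340],(720,600),interpolation=2)
cv2.imwrite('pics/s2.png',b[...,::-1])"
```

```text
t 3.53 pos [449.48  17.32 101.32] yaw 0.2605 tilt x,y [-1.e-04 -0.e+00 -1.e+00]
tool shift [ 1.77 -1.27  0.  ] turn wz deg -0.0
F [-0.11  0.07  0.06] F tool [ 0.1  -0.09 -0.06] M [ 0.042 -0.015 -0.027] gap 48.62 grip 0.0
```

View pics/s2.png

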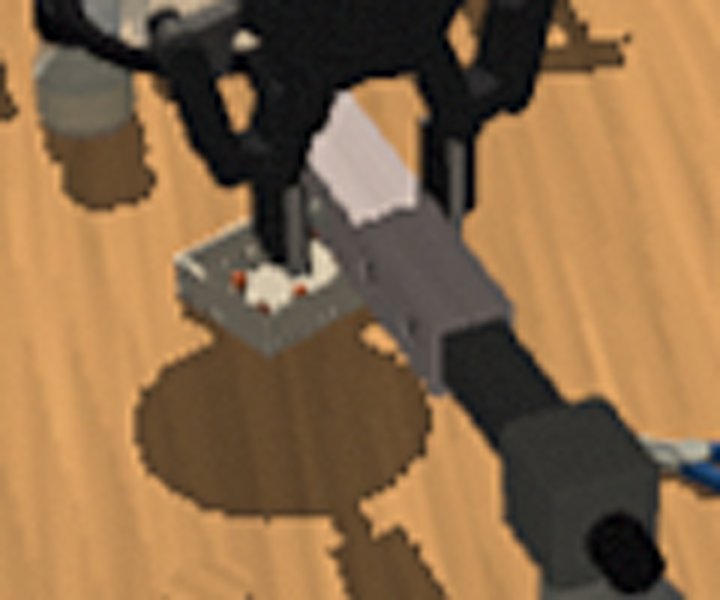

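The pads sit either side of the tube at button height. I'll centre it, close to near touching, then feel for the sides.

Call:
step_arm:
  commands:
    - [0, -1.3, 0, 0, 0, 0]
    - [0, 0, 0, 0, 0, 0]
    - [0, 0, 0, 0, 0, 0]
    - [0, 0, 0, 0, 0, 0]
    - [0, 0, 0, 0, 0, 0]
    - [0, 0, 0, 0, 0, 0]
    - [0, 0, 0, 0, 0, 0]
    - [0, 0, 0, 0, 0, 0]
    - [0, 0, 0, 0, 0, 0]
    - [0, 0, 0, 0, 0, 0]
  hand: 136
  force: 25

```text
t: 4.42
tool_pos: [448.3, 17.0, 101.3]
eef_rot: [0.609, 0.793, -0.0, 0.0]
force: [0.9, 0.8, 1.5]
finger_gap: 39.5
gripper_force: 0.8
```

```bash
cat >>h.py <<'E'
def feel(n=6):
    from cell import arm,snapshot
    A=[];M=[]
    for _ in range(n):
        s=arm.read_state();R=Rn.from_quat(s["eef_rot"]).as_matrix();A.append(R.T@s["force"]);M.append(R.T@s["ft_torque"]);snapshot("top")
    print("mean F tool",np.mean(A,0).round(2),"+-",(np.std(A,0)/n**.5).round(2),"M",np.mean(M,0).round(3))
E
python3 -c "
from h import *;todo();feel()"
```

```text
t 4.42 pos [448.26  17.   101.31] yaw 0.2606 tilt x,y [ 0. -0. -1.]
tool shift [ 1.76 -0.   -0.  ] turn wz deg 0.003
F [0.87 0.8  1.55] F tool [ 0.55  1.05 -1.55] M [ 0.166 -0.397 -0.027] gap 39.46 grip 0.8478217178344494
mean F tool [ 0.4   1.58 -1.32] +- [0.28 0.23 0.1 ] M [-0.375  0.032  0.001]
```

Call:
step_arm:
  commands:
    - [0, 1, 0, 0, 0, 0]
    - [0, 0, 0, 0, 0, 0]
    - [0, 0, 0, 0, 0, 0]
    - [0, 0, 0, 0, 0, 0]
    - [0, 0, 0, 0, 0, 0]
    - [0, 0, 0, 0, 0, 0]
    - [0, 0, 0, 0, 0, 0]
    - [0, 0, 0, 0, 0, 0]
    - [0, 0, 0, 0, 0, 0]
    - [0, 0, 0, 0, 0, 0]

```text
t: 5.55
tool_pos: [449.2, 17.3, 101.3]
eef_rot: [0.609, 0.793, -0.0, -0.0]
force: [0.3, 0.6, 0.4]
finger_gap: 39.8
gripper_force: 0.7
```

```bash
python3 -c "
from h import *;todo();feel()"
```

```text
t 5.55 pos [449.19  17.26 101.32] yaw 0.2606 tilt x,y [-0. -0. -1.]
tool shift [ 1.75 -0.97 -0.  ] turn wz deg 0.005
F [0.31 0.64 0.39] F tool [ 0.54  0.46 -0.39] M [ 0.123 -0.277  0.004] gap 39.78 grip 0.677757358753297
mean F tool [ 0.28  1.44 -0.71] +- [0.18 0.21 0.17] M [-0.312  0.026 -0.006]
```

Call:
step_arm:
  commands:
    - [0, 1, 0, 0, 0, 0]
    - [0, 0, 0, 0, 0, 0]
    - [0, 0, 0, 0, 0, 0]
    - [0, 0, 0, 0, 0, 0]
    - [0, 0, 0, 0, 0, 0]
    - [0, 0, 0, 0, 0, 0]
    - [0, 0, 0, 0, 0, 0]
    - [0, 0, 0, 0, 0, 0]
    - [0, 0, 0, 0, 0, 0]
    - [0, 0, 0, 0, 0, 0]

```text
t: 6.68
tool_pos: [450.2, 17.5, 101.3]
eef_rot: [0.609, 0.793, -0.0, -0.0]
force: [-0.7, -0.3, -0.1]
finger_gap: 40.1
gripper_force: 0.8
```

```bash
python3 -c "
from h import *;todo();feel()"
```

```text
t 6.68 pos [450.16  17.5  101.32] yaw 0.2605 tilt x,y [-1.e-04 -1.e-04 -1.e+00]
tool shift [ 1.76 -1.97  0.  ] turn wz deg 0.003
F [-0.65 -0.29 -0.07] F tool [-0.11 -0.7   0.07] M [-0.023  0.337 -0.002] gap 40.13 grip 0.8026711922138929
mean F tool [-0.01 -0.93  0.01] +- [0.17 0.14 0.12] M [ 0.335  0.009 -0.018]
```

Call:
step_arm:
  commands:
    - [0, -0.5, 0, 0, 0, 0]
    - [0, 0, 0, 0, 0, 0]
    - [0, 0, 0, 0, 0, 0]
    - [0, 0, 0, 0, 0, 0]
    - [0, 0, 0, 0, 0, 0]
    - [0, 0, 0, 0, 0, 0]
    - [0, 0, 0, 0, 0, 0]
    - [0, 0, 0, 0, 0, 0]
    - [0, 0, 0, 0, 0, 0]
    - [0, 0, 0, 0, 0, 0]
  hand: 158

```text
t: 7.82
tool_pos: [449.7, 17.4, 101.4]
eef_rot: [0.609, 0.793, 0.0, 0.0]
force: [-0.9, 0.1, 3.9]
finger_gap: 32.8
gripper_force: 2.2
```

```bash
python3 -c "
from h import *;todo();feel()"
```

```text
t 7.82 pos [449.74  17.4  101.36] yaw 0.2605 tilt x,y [ 1.e-04  0.e+00 -1.e+00]
tool shift [ 1.76 -1.54 -0.  ] turn wz deg 0.003
F [-0.86  0.09  3.92] F tool [ 0.31 -0.81 -3.92] M [0.04  0.044 0.01 ] gap 32.78 grip 2.2050346787727904
mean F tool [ 0.55 -0.1  -3.7 ] +- [0.26 0.19 0.1 ] M [ 0.025  0.056 -0.011]
```

Call:
step_arm:
  commands:
    - [0, 0, 0, 0, 0, 0]
    - [0, 0, 0, 0, 0, 0]
    - [0, 0, 0, 0, 0, 0]
    - [0, 0, 0, 0, 0, 0]
    - [0, 0, 0, 0, 0, 0]
    - [0, 0, 0, 0, 0, 0]
    - [0, 0, 0, 0, 0, 0]
    - [0, 0, 0, 0, 0, 0]
    - [0, 0, 0, 0, 0, 0]
    - [0, 0, 0, 0, 0, 0]
  hand: 169
  force: 20

```text
t: 8.95
tool_pos: [449.7, 17.4, 101.3]
eef_rot: [0.609, 0.793, -0.0, 0.0]
force: [0.0, -0.9, 4.2]
finger_gap: 28.4
gripper_force: 2.6
```

```bash
python3 -c "
from h import *;todo();feel()"
```

```text
t 8.95 pos [449.7   17.39 101.33] yaw 0.2606 tilt x,y [-0. -0. -1.]
tool shift [ 1.75 -1.5  -0.  ] turn wz deg 0.003
F [ 0.05 -0.9   4.19] F tool [-0.88 -0.18 -4.19] M [-0.006 -0.014 -0.024] gap 28.36 grip 2.5823782810766716
mean F tool [ 0.15  0.12 -4.36] +- [0.21 0.27 0.1 ] M [ 0.008  0.031 -0.015]
```

Call:
step_arm:
  commands:
    - [0, 0, 0, 0, 0, 0]
    - [0, 0, 0, 0, 0, 0]
    - [0, 0, 0, 0, 0, 0]
    - [0, 0, 0, 0, 0, 0]
    - [0, 0, 0, 0, 0, 0]
    - [0, 0, 0, 0, 0, 0]
    - [0, 0, 0, 0, 0, 0]
    - [0, 0, 0, 0, 0, 0]
    - [0, 0, 0, 0, 0, 0]
    - [0, 0, 0, 0, 0, 0]
  hand: 200
  force: 25

```text
t: 10.08
tool_pos: [449.6, 17.4, 101.4]
eef_rot: [0.609, 0.793, -0.0, -0.0]
force: [-1.7, -0.2, 7.7]
finger_gap: 27.7
gripper_force: 24.7
```

```bash
python3 -c "
from h import *;todo();feel()"
```

```text
t 10.08 pos [449.62  17.37 101.38] yaw 0.2602 tilt x,y [-2.e-04  1.e-04 -1.e+00]
tool shift [ 1.75 -1.41  0.  ] turn wz deg -0.015
F [-1.73 -0.18  7.74] F tool [ 0.27 -1.72 -7.74] M [-0.026  0.326 -0.186] gap 27.72 grip 24.704746377974516
mean F tool [ 0.64 -1.6  -7.37] +- [0.27 0.11 0.13] M [0.322 0.052 0.163]
```

Gripped and centred with little side load. Now I'll pull along the arm.

Call:
step_arm:
  commands:
    - [1, 0, 0, 0, 0, 0]
    - [1, 0, 0, 0, 0, 0]
    - [1, 0, 0, 0, 0, 0]
    - [1, 0, 0, 0, 0, 0]
    - [1, 0, 0, 0, 0, 0]
    - [1, 0, 0, 0, 0, 0]
    - [0, 0, 0, 0, 0, 0]
    - [0, 0, 0, 0, 0, 0]
    - [0, 0, 0, 0, 0, 0]
    - [0, 0, 0, 0, 0, 0]

```text
t: 11.22
tool_pos: [448.5, 21.7, 101.4]
eef_rot: [0.61, 0.793, -0.0, 0.001]
force: [2.6, -11.1, 4.7]
finger_gap: 27.7
gripper_force: 24.5
```

```bash
python3 -c "
from h import *;todo();feel(4)"
```

```text
t 11.22 pos [448.49  21.68 101.39] yaw 0.2592 tilt x,y [ 8.0e-04 -1.4e-03 -1.0e+00]
tool shift [-2.71 -1.43  0.  ] turn wz deg -0.076
F [  2.6  -11.12   4.68] F tool [-11.42  -0.33  -4.66] M [-2.234 -0.443 -0.076] gap 27.67 grip 24.468512758612633
mean F tool [-11.56  -0.28  -3.89] +- [0.12 0.13 0.29] M [ 0.148 -2.289  0.035]
```

Call:
step_arm:
  commands:
    - [1, 0, 0, 0, 0, 0]
    - [1, 0, 0, 0, 0, 0]
    - [1, 0, 0, 0, 0, 0]
    - [1, 0, 0, 0, 0, 0]
    - [1, 0, 0, 0, 0, 0]
    - [1, 0, 0, 0, 0, 0]
    - [1, 0, 0, 0, 0, 0]
    - [1, 0, 0, 0, 0, 0]
    - [0, 0, 0, 0, 0, 0]
    - [0, 0, 0, 0, 0, 0]

```text
t: 12.25
tool_pos: [446.2, 30.4, 101.4]
eef_rot: [0.609, 0.793, -0.0, 0.0]
force: [1.0, -3.2, 6.4]
finger_gap: 27.7
gripper_force: 25.1
```

```bash
cat >>h.py <<'E'
def slid():
    """far end of the tube top: bright->dark neck step is occluded often; use post-side end along the axis, top view"""
    from cell import snapshot
    im=snapshot("top").astype(float)
    u=np.array([-np.sin(.2605),np.cos(.2605)]);m=camera_model("top");E=m["extrinsics"]
    S=np.arange(-100,-20,.25);v=[]
    for s in S:
        q=[]
        for w in(-6,0,6):
            p=np.r_[np.array([449.7,17.4])+s*u+w*np.array([u[1],-u[0]]),134,1];c=E[:3]@p
            q.append(cv2.remap(im[...,2].astype(np.float32),np.float32([[m["fx"]*c[0]/c[2]+m["cx"]]]),np.float32([[m["fy"]*c[1]/c[2]+m["cy"]]]),1)[0,0])
        v.append(np.mean(q))
    v=np.convolve(np.pad(v,4,"edge"),np.ones(9)/9,"valid");g=np.gradient(v);i=np.argmax(g);j=slice(max(i-8,0),i+9)
    print("tube post-end at",round((S[j]*np.clip(g[j],0,None)).sum()/np.clip(g[j],0,None).sum(),2),"step",round(g[i],2))
E
python3 -c "
from h import *;todo();feel(4);slid()
import cell
im=cv2.imread('pics/top0.png')[...,::-1].copy()
cell.snapshot=lambda n:im
print('start:');slid()"
```

```text
t 12.25 pos [446.2   30.44 101.39] yaw 0.26 tilt x,y [ 2.e-04 -4.e-04 -1.e+00]
tool shift [-1.176e+01 -1.480e+00  1.000e-02] turn wz deg -0.031
F [ 1.02 -3.2   6.41] F tool [-3.36  0.17 -6.41] M [-0.736  0.016 -0.144] gap 27.7 grip 25.129309175536036
mean F tool [-3.86 -0.52 -6.19] +- [0.21 0.23 0.1 ] M [ 0.196 -0.675  0.141]
tube post-end at -76.0 step 2.25
start:
tube post-end at -88.81 step 4.33
```

Wedged and trapped: the force dropped to about 4 N, slide ~13 mm by both camera and tool.

Call:
step_arm:
  commands:
    - [2, 0, 0, 0, 0, 0]
    - [2, 0, 0, 0, 0, 0]
    - [2, 0, 0, 0, 0, 0]
    - [2, 0, 0, 0, 0, 0]
    - [2, 0, 0, 0, 0, 0]
    - [2, 0, 0, 0, 0, 0]
    - [2, 0, 0, 0, 0, 0]
    - [2, 0, 0, 0, 0, 0]
    - [1, 0, 0, 0, 0, 0]
    - [0, 0, 0, 0, 0, 0]

```text
t: 13.33
tool_pos: [441.8, 47.0, 101.4]
eef_rot: [0.609, 0.793, -0.0, 0.0]
force: [-0.2, -2.3, 6.1]
finger_gap: 27.8
gripper_force: 25.1
```

```bash
python3 -c "
from h import *;todo();feel(4);slid()"
```

```text
t 13.33 pos [441.79  46.96 101.37] yaw 0.26 tilt x,y [ 2.e-04 -4.e-04 -1.e+00]
tool shift [-2.885e+01 -1.460e+00  1.000e-02] turn wz deg -0.03
F [-0.19 -2.31  6.06] F tool [-2.19 -0.78 -6.06] M [-0.632 -0.029 -0.132] gap 27.78 grip 25.125406282022595
mean F tool [-2.77 -0.44 -5.57] +- [0.22 0.22 0.16] M [ 0.142 -0.564  0.14 ]
tube post-end at -58.37 step 2.28
```

Call:
step_arm:
  commands:
    - [0.5, 0, 0, 0, 0, 0]
    - [0.5, 0, 0, 0, 0, 0]
    - [0.5, 0, 0, 0, 0, 0]
    - [0.5, 0, 0, 0, 0, 0]
    - [0.5, 0, 0, 0, 0, 0]
    - [0.5, 0, 0, 0, 0, 0]
    - [0.5, 0, 0, 0, 0, 0]
    - [0.5, 0, 0, 0, 0, 0]
    - [0, 0, 0, 0, 0, 0]
    - [0, 0, 0, 0, 0, 0]

```text
t: 14.42
tool_pos: [440.7, 51.2, 101.4]
eef_rot: [0.609, 0.793, 0.0, 0.0]
force: [-1.2, -0.6, 6.1]
finger_gap: 27.3
gripper_force: 25.1
```

```bash
python3 -c "
from h import *;todo();feel(3);slid()"
```

```text
t 14.42 pos [440.69  51.16 101.38] yaw 0.2603 tilt x,y [ 0.  0. -1.]
tool shift [-33.19  -1.49  -0.  ] turn wz deg -0.01
F [-1.21 -0.59  6.08] F tool [-0.25 -1.32 -6.08] M [-0.029  0.104 -0.204] gap 27.3 grip 25.132143013179302
mean F tool [-0.37 -0.46 -5.75] +- [0.05 0.38 0.18] M [ 0.133 -0.017  0.177]
tube post-end at -54.44 step 2.07
```

Call:
step_arm:
  commands:
    - [0.4, 0, 0, 0, 0, 0]
    - [0.4, 0, 0, 0, 0, 0]
    - [0.4, 0, 0, 0, 0, 0]
    - [0, 0, 0, 0, 0, 0]
    - [0, 0, 0, 0, 0, 0]
    - [0, 0, 0, 0, 0, 0]
    - [0, 0, 0, 0, 0, 0]
    - [0, 0, 0, 0, 0, 0]
    - [0, 0, 0, 0, 0, 0]
    - [0, 0, 0, 0, 0, 0]

```text
t: 15.45
tool_pos: [440.4, 52.2, 101.4]
eef_rot: [0.609, 0.793, -0.0, 0.0]
force: [0.1, -1.6, 6.3]
finger_gap: 28.0
gripper_force: 25.0
```

```bash
python3 -c "
from h import *;todo();feel(3);slid()"
```

```text
t 15.45 pos [440.4   52.22 101.36] yaw 0.2602 tilt x,y [ 0.e+00 -1.e-04 -1.e+00]
tool shift [-34.3   -1.48   0.  ] turn wz deg -0.02
F [ 0.12 -1.6   6.27] F tool [-1.58 -0.29 -6.27] M [-0.242  0.137 -0.146] gap 28.0 grip 25.019024284556508
mean F tool [-1.01 -0.49 -5.86] +- [0.24 0.09 0.25] M [ 0.148 -0.201  0.161]
tube post-end at -53.13 step 2.3
```

Call:
step_arm:
  commands:
    - [0.4, 0, 0, 0, 0, 0]
    - [0.4, 0, 0, 0, 0, 0]
    - [0, 0, 0, 0, 0, 0]
    - [0, 0, 0, 0, 0, 0]
    - [0, 0, 0, 0, 0, 0]
    - [0, 0, 0, 0, 0, 0]
    - [0, 0, 0, 0, 0, 0]
    - [0, 0, 0, 0, 0, 0]
    - [0, 0, 0, 0, 0, 0]
    - [0, 0, 0, 0, 0, 0]

```text
t: 16.48
tool_pos: [440.2, 53.0, 101.4]
eef_rot: [0.609, 0.793, 0.0, 0.0]
force: [-0.7, -1.5, 5.7]
finger_gap: 27.8
gripper_force: 25.0
```

```bash
python3 -c "
from h import *;todo();feel(3);slid()
from cell import snapshot
a=snapshot('top')[235:295,270:370];b=snapshot('side')[200:275,230:330]
o=np.vstack([cv2.resize(a,(560,336),interpolation=2)[60:],cv2.resize(b,(560,420),interpolation=2)[:320]])
cv2.imwrite('pics/c3.png',o[...,::-1])"
```

```text
t 16.48 pos [440.24  52.96 101.39] yaw 0.2602 tilt x,y [ 2.e-04 -1.e-04 -1.e+00]
tool shift [-35.06  -1.51   0.  ] turn wz deg -0.018
F [-0.68 -1.52  5.74] F tool [-1.3  -1.04 -5.74] M [-0.281  0.056 -0.156] gap 27.77 grip 24.994201362133026
mean F tool [-1.33 -0.76 -5.63] +- [0.03 0.12 0.09] M [ 0.106 -0.259  0.165]
tube post-end at -52.8 step 2.29
```

View pics/c3.png

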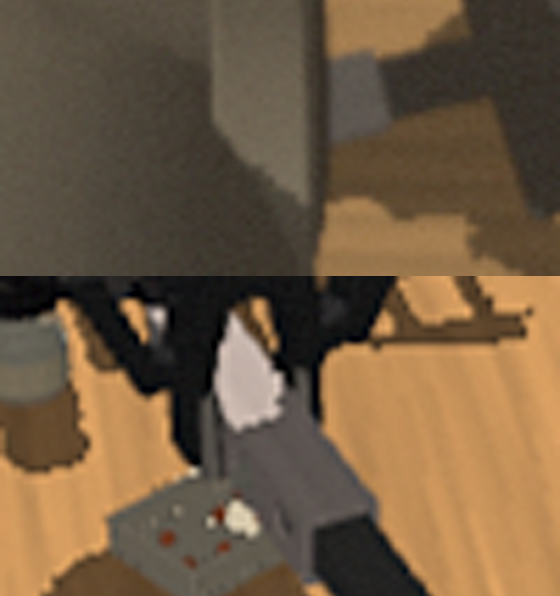

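The slide is about 36.8 mm. The near-side button is hard to make out in the side crop; only the empty first hole at (283,525) is clear. I'll creep gently to feel for the lock.

Call:
step_arm:
  commands:
    - [0.3, 0, 0, 0, 0, 0]
    - [0.3, 0, 0, 0, 0, 0]
    - [0, 0, 0, 0, 0, 0]
    - [0, 0, 0, 0, 0, 0]
    - [0, 0, 0, 0, 0, 0]
    - [0, 0, 0, 0, 0, 0]
    - [0, 0, 0, 0, 0, 0]
    - [0, 0, 0, 0, 0, 0]
    - [0, 0, 0, 0, 0, 0]
    - [0, 0, 0, 0, 0, 0]

```text
t: 17.62
tool_pos: [440.1, 53.5, 101.4]
eef_rot: [0.609, 0.793, -0.0, 0.0]
force: [-0.1, -0.8, 6.4]
finger_gap: 27.9
gripper_force: 25.0
```

```bash
python3 -c "
from h import *;todo();feel(4);slid()"
```

```text
t 17.62 pos [440.07  53.51 101.38] yaw 0.2602 tilt x,y [ 1.e-04 -1.e-04 -1.e+00]
tool shift [-3.562e+01 -1.480e+00  1.000e-02] turn wz deg -0.02
F [-0.12 -0.84  6.36] F tool [-0.78 -0.33 -6.36] M [-0.325  0.058 -0.167] gap 27.85 grip 24.99309509061277
mean F tool [-1.72 -0.37 -5.82] +- [0.39 0.24 0.25] M [ 0.138 -0.305  0.162]
tube post-end at -51.71 step 2.1
```

Call:
step_arm:
  commands:
    - [0.3, 0, 0, 0, 0, 0]
    - [0.3, 0, 0, 0, 0, 0]
    - [0, 0, 0, 0, 0, 0]
    - [0, 0, 0, 0, 0, 0]
    - [0, 0, 0, 0, 0, 0]
    - [0, 0, 0, 0, 0, 0]
    - [0, 0, 0, 0, 0, 0]
    - [0, 0, 0, 0, 0, 0]
    - [0, 0, 0, 0, 0, 0]
    - [0, 0, 0, 0, 0, 0]

```text
t: 18.7
tool_pos: [439.9, 54.1, 101.4]
eef_rot: [0.609, 0.793, -0.0, 0.0]
force: [-0.5, -1.3, 5.4]
finger_gap: 27.6
gripper_force: 25.0
```

```bash
python3 -c "
from h import *;todo();feel(4);slid()"
```

```text
t 18.7 pos [439.89  54.07 101.38] yaw 0.2601 tilt x,y [ 1.e-04 -1.e-04 -1.e+00]
tool shift [-3.621e+01 -1.460e+00  1.000e-02] turn wz deg -0.023
F [-0.51 -1.34  5.44] F tool [-1.16 -0.84 -5.44] M [-0.358  0.046 -0.136] gap 27.63 grip 24.991779774427414
mean F tool [-1.82 -0.54 -5.57] +- [0.21 0.28 0.15] M [ 0.137 -0.318  0.159]
tube post-end at -51.26 step 1.98
```

Call:
step_arm:
  commands:
    - [0.3, 0, 0, 0, 0, 0]
    - [0.3, 0, 0, 0, 0, 0]
    - [0, 0, 0, 0, 0, 0]
    - [0, 0, 0, 0, 0, 0]
    - [0, 0, 0, 0, 0, 0]
    - [0, 0, 0, 0, 0, 0]
    - [0, 0, 0, 0, 0, 0]
    - [0, 0, 0, 0, 0, 0]
    - [0, 0, 0, 0, 0, 0]
    - [0, 0, 0, 0, 0, 0]

```text
t: 19.78
tool_pos: [439.8, 54.6, 101.4]
eef_rot: [0.609, 0.793, -0.0, 0.0]
force: [0.7, -1.4, 5.7]
finger_gap: 27.7
gripper_force: 25.0
```

```bash
python3 -c "
from h import *;todo();feel(4);slid()
from cell import snapshot
b=snapshot('side')[215:265,250:310]
cv2.imwrite('pics/c4.png',cv2.resize(b,(720,600),interpolation=2)[...,::-1])"
```

```text
t 19.78 pos [439.8   54.61 101.38] yaw 0.2601 tilt x,y [ 2.e-04 -2.e-04 -1.e+00]
tool shift [-3.676e+01 -1.500e+00  1.000e-02] turn wz deg -0.022
F [ 0.75 -1.43  5.69] F tool [-1.58  0.36 -5.69] M [-0.376  0.017 -0.159] gap 27.71 grip 24.986320780590177
mean F tool [-2.04 -0.1  -5.75] +- [0.2  0.16 0.16] M [ 0.136 -0.36   0.134]
tube post-end at -50.78 step 2.1
```

View pics/c4.png

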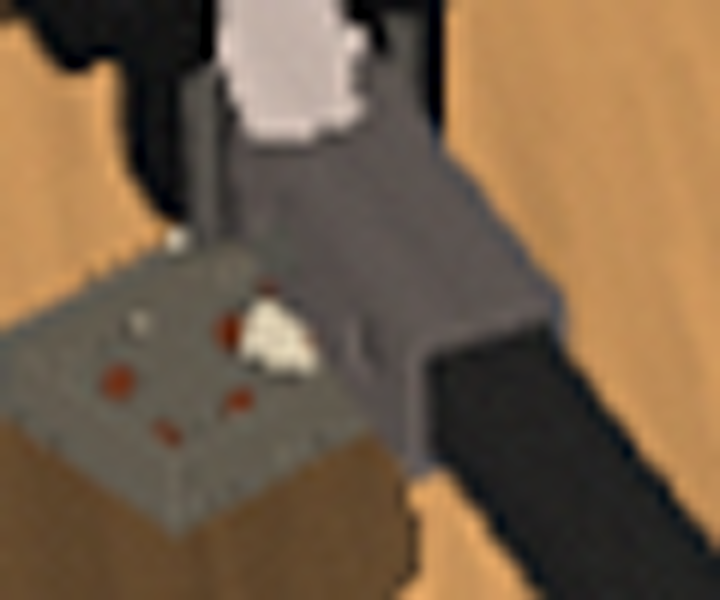

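The first visible hole is at crop (355,340), full picture (279.1,242.8). I'll check where it lies along the arm against the expected button position.

```bash
python3 -c "
from h import *
u=np.array([-np.sin(.2605),np.cos(.2605)]);n=np.array([u[1],-u[0]]);c=np.array([449.7,17.4])
def loc(n_,p):
    o,d=ray(n_,p)
    k=(-14-(o[:2]-c)@n)/(d[:2]@n);P=o+k*d;return ((P[:2]-c)@u).round(1),P[2].round(1)
# now, and start: holes seen in sidec crop, button too
print('now',loc('side',(279.1,242.8)))
for q in((240,158),(303,243),(345,300)): print('start',q,loc('side',(220+q[0]/5-.4,195+q[1]/5-.4)))
m=camera_model('side')
for s in(0,-37,2):
    P=np.r_[c+s*u-17*n,120,1];k=m['extrinsics'][:3]@P;print(s,k[:2]/k[2]*m['fx']+[m['cx'],m['cy']])
"
```

```text
now (np.float64(-30.5), np.float64(122.2))
start (240, 158) (np.float64(28.8), np.float64(124.5))
start (303, 243) (np.float64(-36.1), np.float64(125.0))
start (345, 300) (np.float64(-76.3), np.float64(125.1))
0 [271.73450574 235.87604467]
-37 [279.0199605  245.92348109]
2 [271.35118662 235.34740582]
```

Force is still only at drag level, and the slide is ~38 mm by camera. I'll ease back to mid-slack, open, rise clear and look.

Call:
step_arm:
  commands:
    - [-0.3, 0, 0, 0, 0, 0]
    - [-0.3, 0, 0, 0, 0, 0]
    - [-0.3, 0, 0, 0, 0, 0]
    - [-0.3, 0, 0, 0, 0, 0]
    - [-0.3, 0, 0, 0, 0, 0]
    - [0, 0, 0, 0, 0, 0]
    - [0, 0, 0, 0, 0, 0]
    - [0, 0, 0, 0, 0, 0]
    - [0, 0, 0, 0, 0, 0]
    - [0, 0, 0, 0, 0, 0]

```text
t: 20.92
tool_pos: [440.1, 53.6, 101.4]
eef_rot: [0.609, 0.793, 0.0, -0.0]
force: [-1.3, 1.6, 5.7]
finger_gap: 27.9
gripper_force: 25.1
```

```bash
python3 -c "
from h import *;todo();feel(4);slid()"
```

```text
t 20.92 pos [440.06  53.59 101.39] yaw 0.2604 tilt x,y [-1.e-04  2.e-04 -1.e+00]
tool shift [-3.57e+01 -1.51e+00 -1.00e-02] turn wz deg -0.005
F [-1.3   1.64  5.73] F tool [ 1.92 -0.83 -5.73] M [ 0.186  0.251 -0.172] gap 27.92 grip 25.07671795785427
mean F tool [ 1.48 -0.6  -6.37] +- [0.34 0.21 0.19] M [0.205 0.263 0.195]
tube post-end at -51.79 step 1.92
```

Call:
step_arm:
  commands:
    - [0, 0, 0, 0, 0, 0]
    - [0, 0, 0, 0, 0, 0]
    - [0, 0, 0, 0, 0, 0]
    - [0, 0, 0, 0, 0, 0]
    - [0, 0, 0, 0, 0, 0]
    - [0, 0, 0, 0, 0, 0]
    - [0, 0, 0, 0, 0, 0]
    - [0, 0, 0, 0, 0, 0]
    - [0, 0, 0, 0, 0, 0]
    - [0, 0, 0, 0, 0, 0]
  hand: 0

```text
t: 22.0
tool_pos: [440.1, 53.4, 101.3]
eef_rot: [0.609, 0.793, -0.0, -0.0]
force: [-0.3, -0.3, -0.8]
finger_gap: 85.6
gripper_force: 0.0
```

Call:
step_arm:
  commands:
    - [0, 0, -10, 0, 0, 0]
    - [0, 0, -15, 0, 0, 0]
    - [0, 0, -20, 0, 0, 0]
    - [0, 0, -20, 0, 0, 0]
    - [0, 0, -20, 0, 0, 0]
    - [0, 0, -20, 0, 0, 0]
    - [0, 0, -20, 0, 0, 0]
    - [20, 20, 0, 0, 0, 0]
    - [30, 25, 0, 0, 0, 0]
    - [30, 25, 0, 0, 0, 0]

```text
t: 22.83
tool_pos: [487.8, 149.6, 227.9]
eef_rot: [0.61, 0.792, 0.001, 0.0]
force: [1.0, -0.3, 1.0]
finger_gap: 85.3
gripper_force: 0.0
```

Call:
step_arm:
  commands:
    - [30, 25, 0, 0, 0, 0]
    - [30, 25, 0, 0, 0, 0]
    - [30, 25, 0, 0, 0, 0]
    - [30, 25, 0, 0, 0, 0]
    - [30, 25, 0, 0, 0, 0]
    - [0, 0, 0, 0, 0, 0]
    - [0, 0, 0, 0, 0, 0]
    - [0, 0, 0, 0, 0, 0]
    - [0, 0, 0, 0, 0, 0]
    - [0, 0, 0, 0, 0, 0]

```text
t: 23.67
tool_pos: [569.2, 324.8, 227.0]
eef_rot: [0.61, 0.793, 0.0, 0.0]
force: [0.1, -0.3, -0.3]
finger_gap: 85.3
gripper_force: 0.0
```

```bash
python3 -c "
from h import *
from fit import edges
from cell import snapshot
slid();a=snapshot('top');print(edges(a,range(286,338)),'before',edges(cv2.imread('pics/top0.png')[...,::-1],range(286,338)))
b=snapshot('side');cv2.imwrite('pics/top9.png',a[...,::-1]);cv2.imwrite('pics/side9.png',b[...,::-1])
o=np.vstack([cv2.resize(a[245:295,262:362],(600,300),interpolation=2),cv2.resize(b[210:260,225:325],(600,300),interpolation=2)])
cv2.imwrite('pics/c5.png',o[...,::-1])"
```

```text
tube post-end at -51.53 step 4.93
[(np.float64(0.2606747585013284), np.float64(463.7445745870327), np.float64(0.9038461538461539), np.float64(0.24452809350489788)), (np.float64(0.25970385900482235), np.float64(434.30939256854793), np.float64(0.9615384615384616), np.float64(0.14080049220221463))] before [(np.float64(0.2591613094482796), np.float64(463.5727890181428), np.float64(0.9423076923076923), np.float64(0.24555288984608245)), (np.float64(0.2606671421896594), np.float64(434.03454689592974), np.float64(0.9423076923076923), np.float64(0.12264308736008582))]
```

View pics/c5.png

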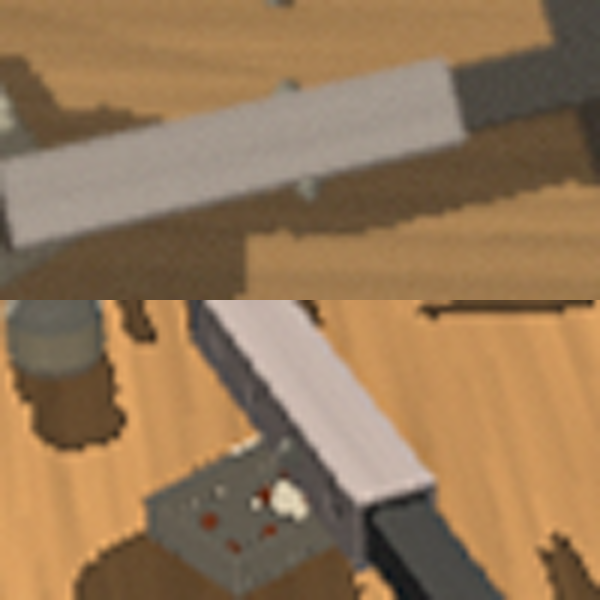

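Both buttons stick out in the new holes: crop (288,86) and (307,188), the same full-picture positions and protrusion as at the start. The slide is ≈37.3 mm, the aim is unchanged, and the gripper is clear.

```bash
python3 -c "
from cell import job;print(job.finish_job())"
```

```text
the job is handed in; nothing more can be done
None
```

The job is handed in (no verdict came back): the arm is one hole longer (about 37.3 mm of slide), both snap buttons look fully out in the new holes, its aim is unchanged to about 0.002 rad, and the gripper is open and clear.

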